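# Clamp a glued lid block in a screw press

### The job

The finger block at one end of the wooden box lid has just been glued on. Lay the lid flat on the bed of the screw press with the block centred under the foot, then take the crank by its spinning grip and wind the foot down, clockwise from above, without letting go of the grip on the way, until it presses firmly on the block (about 150 newtons; nearly twice that would crush it). Let go and leave it clamped, and leave the other things on the ledge where they are.

Things in the scene. Friction and masses are not known exactly. Their poses are not given: they have to be found in the camera images.
- press: screw press bolted to the ledge: C-frame of grey iron, throat open to its -x (robot side). Origin on the ledge under the vertical screw axis, z up. Base plate x -195 to +105, y +-60 mm, 20 mm thick; its flat top is the bed. Column behind, face at x +57 mm. Head above: x -30 to +102, y +-30, z 97 to 137 mm; the frame has nothing over the bed at x below -30 mm
- bed (a point): point on the bed (top of the base plate, 20 mm above the ledge) under the screw axis
- foot: steel foot on the lower end of the screw, 28 mm across, 14 mm high, not rotating; origin at the centre of its underside, z up. Screwed into it from below is the round rubber-faced pressure pad, 40 mm across, 8 mm thick, counted as part of the foot; its face stands 9 to 13 mm below the origin, set by hand, not measured. At the start that face is 10 to 22 mm above a lid block lying on the bed
- crank: crank on top of the screw: flat steel arm 8 mm thick, 18 mm wide. Origin on the vertical screw axis (same x, y as the press origin); its x axis points along the arm to the grip, 55 mm away. Turned clockwise seen from above it lowers screw, crank, grip and foot together by 10 mm per turn. It stays where it is left, also under load
- grip: the upright black cylindrical grip on the crank, spinning freely on its pin; origin at the centre of its lower end, 4 mm above the arm. Some 6.5 N along the circle here turns the unloaded crank; pressing adds about 0.029 N per newton on the foot (150 N: 4.3 N more, so 11 N). After first touch the load builds up to 150 N over about a tenth of a turn
- grip_mid (a point): middle of that grip, on its axis: 22 mm diameter, 48 mm tall, 24 mm below its top and 28 mm above the top face of the arm; 180 to 210 mm above the ledge
- lid: wooden sliding lid, loose, 110 g: plank 220 x 44 x 10 mm, origin at the centre of its underside, x along its length. On top of its +x end sits the glued finger block, 26 mm long (x), 36 mm wide (y), 14 mm high, centred 93 mm from the origin. It starts flat on the ledge, block up
- block_top (a point): centre of the block's top face, 24 mm above the lid's underside
- chess_box: bystander: closed grey plastic chess box with a sliding latch, 130 x 240 x 46 mm, origin at the centre of its underside
- piece_box: bystander: long open wooden draughts box, 236 x 58 x 46 mm, with a row of draughts in it, origin at the centre of its underside
- dice_cup: bystander: black hard plastic dice cup, 80 mm across, 95 mm high, standing mouth up, origin at the centre of its underside
- bell: bystander: steel desk bell with a plunger, 82 mm across, 57 mm high, origin at the centre of its underside
- bowl: bystander: white ceramic bowl of bottle caps, 136 mm across, 52 mm high, origin at the centre of its underside
- draught_a: bystander: wooden draughts piece, 34 mm across, 9 mm thick, lying flat, origin at the centre of its underside
- draught_b: bystander: wooden draughts piece, as draught_a
- draught_c: bystander: wooden draughts piece, as draught_a
Not all that is in view belongs to the job. Leave any white look-alike of the lid alone.

How it is judged:
On the way, in this order (a step that is already met when the one before it is completed fails the run):
1. the lid lies flat on the bed, released, its block under the raised foot (within 8 mm of the screw axis) (horizontal distance between block_top and bed below 0.008 m and angle between lid's own z axis and vertical below 0.05 rad and z of lid in the frame of bed below 0.004 m and contact force between the fingers and lid below 0.1 N and contact force between foot and lid below 1 N), for 0.2 s.
2. the foot is wound onto the block with the grip held (contact force between foot and lid above 40 N and contact force between the fingers and grip above 1 N), for 0.1 s.
At the end, for the whole second after the job is handed in: the lid lies flat on the bed (within 3 degrees), its block's centre within 8 mm of the screw axis, the foot pressing on it with 80 to 220 N, lid and crank at rest (contact force between foot and lid between 80 and 220 N and horizontal distance between block_top and bed below 0.008 m and angle between lid's own z axis and vertical below 0.05 rad and z of lid in the frame of bed below 0.004 m and linear speed of lid below 0.01 m/s and angular speed of crank below 0.1 rad/s); the robot touches nothing.
It fails at once if the block is pressed with more than 260 N (contact force between foot and lid above 260 N).
It fails at once if the grip is let go while the foot is on its way down (distance of foot from where it was at the start of the episode above 0.004 m and contact force between foot and lid below 20 N and contact force between the fingers and grip below 0.05 N).
It fails at once if another thing on the ledge is shifted by more than 25 mm (distance of any of chess_box, piece_box, dice_cup, bell, bowl, draught_a, draught_b, draught_c from where it was at the start of the episode above 0.025 m).
It also fails if it takes over 72 s, if anything falls off the work surface, if the arm or the gripper's body presses on something with over 40 N, if the wrist force passes 120 N, or if a joint passes its speed limit or range.

### The arm

A 6-joint arm with a two-finger parallel gripper is mounted at the origin on the work surface. World frame = base frame: x ahead of the robot, y to its left, z up, the work surface at z = 0. Lengths are in m, angles in rad, forces in N, time in s.
With the tool pointing down it reaches from about 0.375 to 0.75 m from the base axis. Payload 9 kg.
Tool frame: the origin (TCP) lies on the mounting face of the last link; the fingertips stand 173 mm ahead of it and the grasp point (between the pads) lies 155 mm ahead of it; z points along the fingers, y is the direction in which the jaws open and shut (so a half turn about z gives the same grasp; the last joint's range is limited). The gripper opens to 85 mm and grips with 20 to 120 N. Pads are 22 mm wide; open, the fingers measure 114 mm over their backs; the gripper's body (76 mm by 85 mm) begins 54 mm behind the grasp point. The pads swing forward as they close: fully open they stand 13 mm farther back than shut.
Start: joints at [1.077, 0.104, 0.097, 1.564, 0, 1.353], TCP at [0.163, 0.577, 0.405] pointing down, gripper open.
Joint ranges: [-2.99, 2.99], [-0.84, 1.86], [-1.1, 1.16], [-1.84, 2.11], [-1.51, 1.56], [-3.14, 3.14]. Speed limits (rad/s): [2.22, 2.22, 2.57, 3.14, 3.14, 3.14].

### API

Orientations are given as a 3x3 rotation matrix whose columns are the frame's x, y, z axes.
In Python, from plant import robot gives the robot as it stands.
- The arm moves only by the shell command python3 -m handwheel 'ROWS' [FORCE]. ROWS is JSON, a list of rows, each a list of 3 entries, a list of its own where there are three numbers: the shift along the tool's x, y, z in mm, then the turn, a rotation vector about the tool's x, y, z in degrees, then the closure, from -1 (fully open) to 1 (shut). A call has 1 to 10 rows; each row is the pose to reach, as a shift and turn from the pose commanded when the call began, along the tool's axes at that moment; what a row does not reach only later rows make up. A row lasts 1/10 s, in which the tool goes at most 50 mm and 8.59 degrees, less where a joint would pass 70% of its speed; a pose out of reach is approached as far as the arm can. A call with a gripper value outside its range is refused whole. The fingers move at their own pace and stop on an object; FORCE is the grip in N (left out, the last holds). Time passes only in rows, so rows that repeat a pose let the fingers close. It gives the time, the measured TCP pose, the force and the opening at its end, in the units of the state.
- robot.get_state(): the state, without advancing time (a new reading comes with each control period).
- robot.capture(name): name is "side" or "top"; returns a dict with "color" (400x640x3 uint8, red, green, blue), "z_map" (400x640 float32, m along the optical axis (not along the pixel's ray), 0 where there is no reading), "mtx" (3x3 intrinsics, pixels), "extrinsics" (4x4, takes a point from world to camera coordinates). Camera axes: x right, y down, z forward; pixel columns grow to the right and rows downward; lengths in m; the calibration is good to about 2 mm. A picture is of the moment at which its call begins.
- robot.sign_off(): hands the job in, once; it reports no verdict.
The state is a dict: "time_s": time; "joint_positions": joint angles; "dq": joint speeds; "effort": joint torques, N m; "eef_pos": TCP position; "orientation": TCP orientation; "contact_force": force on the tool from outside, world axes, zero at the start; "moment": the same for the moment, N m; "opening": opening from 0.0 (shut) to 1.0 (fully open).
Only numpy, scipy, OpenCV 4.12 (cv2) and the standard library are available. Lean on these libraries where they do the work, as an engineer would, in place of code of your own. Each camera call takes 0.05 s, during which the arm holds its last target.

## Working session

There is one attempt and no reset: what is moved stays moved. The work goes in short steps, Python scripts to look and compute and a shell command to move; the robot and the scene stay as the last step left them, time stands still between calls to the robot, and variables do not carry over. Pictures are saved under pics/ and viewed, and the job is handed in when it is done.

```bash
ls; mkdir -p pics
python3 - <<'E'
from plant import robot
import cv2,numpy as np
s=robot.get_state()
for k,v in s.items(): print(k,np.round(v,3).tolist())
for n in("side","top"):
    c=robot.capture(n); cv2.imwrite(f"pics/{n}0.png",c["color"][:,:,::-1]); np.savez(f"{n}0.npz",**c)
    print(n,c["mtx"].tolist(),np.round(c["extrinsics"],3).tolist())
E
```

```text
pics
time_s 0.0
joint_positions [1.077, 0.105, 0.096, 1.564, -0.0, 1.353]
dq [-0.002, -0.002, -0.0, -0.001, -0.002, -0.0]
effort [0.001, -55.693, 50.365, 0.017, -0.0, 0.0]
eef_pos [0.163, 0.577, 0.404]
orientation [[-0.962, 0.272, -0.001], [0.272, 0.962, -0.001], [0.0, -0.001, -1.0]]
contact_force [-0.691, -0.322, -0.527]
moment [0.014, 0.01, -0.014]
opening 1.0
side [[499.67515765389646, 0.0, 322.2503527024166], [0.0, 499.67515765389646, 199.24952465031961], [0.0, 0.0, 1.0]] [[0.874, -0.486, -0.01, -0.426], [-0.331, -0.579, -0.745, 0.268], [0.356, 0.655, -0.667, 1.575], [0.0, 0.0, 0.0, 1.0]]
top [[470.6156297286382, 0.0, 322.5565669489873], [0.0, 470.6156297286382, 203.78122780840582], [0.0, 0.0, 1.0]] [[-0.025, -1.0, 0.0, 0.026], [-0.996, 0.025, -0.085, 0.47], [0.085, -0.002, -0.996, 1.62], [0.0, 0.0, 0.0, 1.0]]
```

View pics/side0.png

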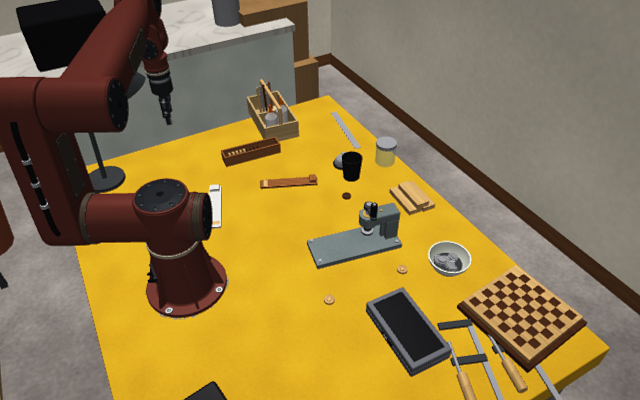

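View pics/top0.png

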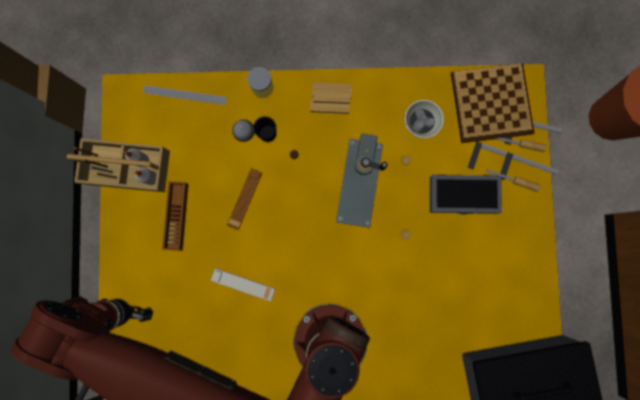

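The brown plank is at side (288,182) and top (245,198). Things it could be confused with, all in the top view:
- The white look-alike plank at (242,285).
- The draughts box at (175,215).
- The light wood pieces at (331,98).

The brown plank with the end block fits the description. The press is at top (362,180), with its crank grip at (383,166).

```bash
cat > h.py <<'E'
import numpy as np,cv2
def load(f): return dict(np.load(f))
def pt(c,u,v,z=None):
    """pixel -> world, by depth or on plane z"""
    K=c["mtx"];T=c["extrinsics"];R=T[:3,:3];t=T[:3,3]
    d=np.linalg.inv(K)@np.array([u,v,1.]); o=-R.T@t; w=R.T@d
    if z is None:
        return o+w*float(c["z_map"][int(round(v)),int(round(u))])
    return o+w*(z-o[2])/w[2]
def proj(c,p):
    q=c["extrinsics"][:3,:3]@np.asarray(p)+c["extrinsics"][:3,3]; q=c["mtx"]@q; return q[:2]/q[2]
def cloud(c):
    v,u=np.mgrid[0:400,0:640]; z=c["z_map"]; K=c["mtx"]
    P=np.stack([(u-K[0,2])*z/K[0,0],(v-K[1,2])*z/K[1,1],z],-1)
    T=c["extrinsics"]; return (P-T[:3,3])@T[:3,:3]
def crop(c,u0,v0,u1,v1,s,f):
    cv2.imwrite(f,cv2.resize(c["color"][v0:v1,u0:u1,::-1],None,fx=s,fy=s,interpolation=cv2.INTER_CUBIC))
E
python3 - <<'E'
from h import *
s=load("side0.npz");t=load("top0.npz")
crop(t,200,150,300,240,6,"pics/lt.png");crop(s,240,150,340,210,7,"pics/ls.png")
crop(t,325,120,425,235,5,"pics/pt.png");crop(s,300,190,420,275,6,"pics/ps.png")
for c in(s,t):
    P=cloud(c); print(np.isfinite(P).mean(),(c["z_map"]>0).mean())
P=cloud(t); 
for u,v in[(245,198),(236,222),(255,175),(300,250),(355,205),(383,166),(370,150)]: print(u,v,P[v,u].round(3))
P=cloud(s)
for u,v in[(288,182),(313,178),(300,220),(340,250)]: print(u,v,P[v,u].round(3))
E
```

```text
1.0 0.986859375
1.0 0.9960859375
245 198 [0.499 0.286 0.009]
236 222 [0.415 0.318 0.01 ]
255 175 [0.577 0.248 0.026]
300 250 [0.312 0.097 0.003]
355 205 [ 0.463 -0.098  0.019]
383 166 [ 0.565 -0.173  0.226]
370 150 [ 0.633 -0.145  0.136]
288 182 [0.492 0.279 0.013]
313 178 [0.582 0.243 0.021]
300 220 [ 0.445  0.087 -0.006]
340 250 [ 0.485 -0.126  0.017]
```

View pics/lt.png

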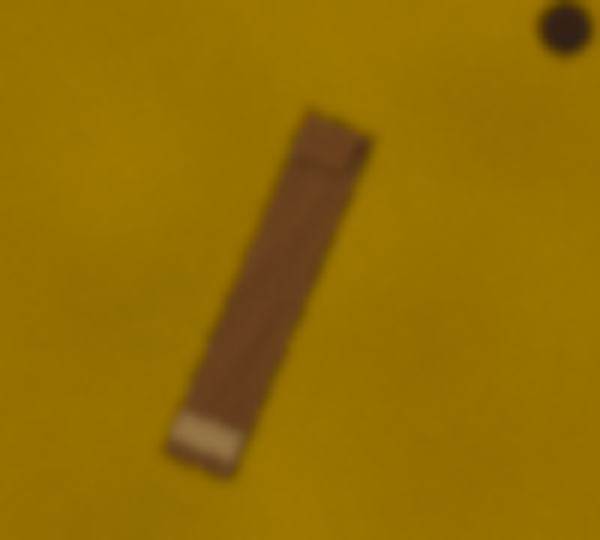

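View pics/ls.png

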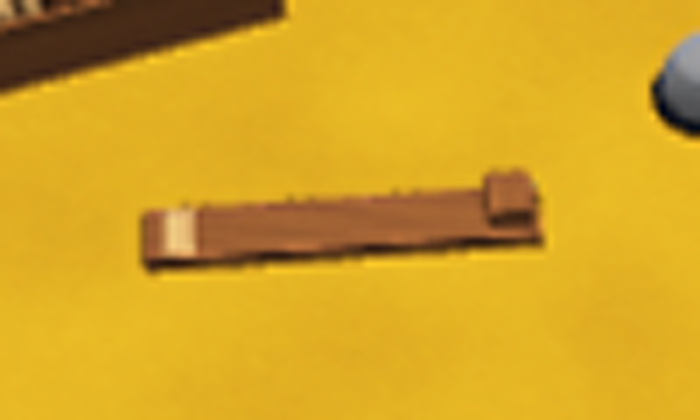

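View pics/pt.png

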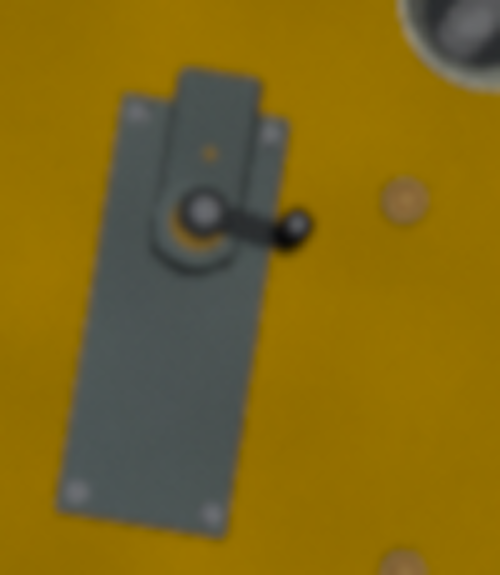

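View pics/ps.png

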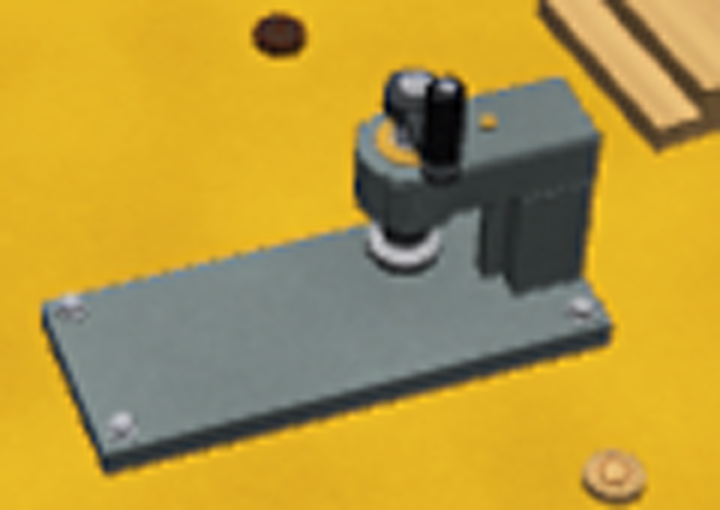

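```bash
cat >> h.py <<'E'
def un(x,y,u0,v0,s): return (x+.5)/s-.5+u0,(y+.5)/s-.5+v0
from scipy.optimize import least_squares
def fitpose(obs,x0):
    """obs: list (cam,(u,v),modelpoint); pose x,y,yaw planar"""
    def f(p):
        c,s=np.cos(p[2]),np.sin(p[2]);r=[]
        for cam,uv,m in obs:
            r+=list(proj(cam,[p[0]+c*m[0]-s*m[1],p[1]+s*m[0]+c*m[1],m[2]])-uv)
        return r
    return least_squares(f,x0,loss='soft_l1',f_scale=.5)
def draw(c,polys,u0,v0,u1,v1,s,f):
    im=cv2.resize(c["color"][v0:v1,u0:u1,::-1],None,fx=s,fy=s,interpolation=cv2.INTER_CUBIC)
    for P in polys:
        q=np.array([(proj(c,p)-[u0,v0]+.5)*s-.5 for p in P]).round().astype(int)
        cv2.polylines(im,[q],True,(0,255,0),1)
    cv2.imwrite(f,im)
def tf(p,m): c,s=np.cos(p[2]),np.sin(p[2]); return [p[0]+c*m[0]-s*m[1],p[1]+s*m[0]+c*m[1],m[2]]
def rect(p,x0,x1,y,z): return [tf(p,m) for m in((x0,-y,z),(x1,-y,z),(x1,y,z),(x0,y,z))]
E
python3 - <<'E'
from h import *
s=load("side0.npz");t=load("top0.npz")
L=lambda x,y:un(x,y,200,150,6); S=lambda x,y:un(x,y,240,150,7)
PT=lambda x,y:un(x,y,325,120,5); PS=lambda x,y:un(x,y,300,190,6)
top=[(t,L(165,450),(-.11,.022,.01)),(t,L(235,478),(-.11,-.022,.01)),(t,L(310,108),(.106,.018,.024)),(t,L(368,132),(.106,-.018,.024))]
sd=[(s,S(143,212),(-.11,.022,.01)),(s,S(147,262),(-.11,-.022,.01)),(s,S(148,270),(-.11,-.022,.0)),(s,S(541,235),(.11,-.022,.01)),(s,S(487,175),(.08,.018,.024)),(s,S(490,212),(.08,-.018,.024)),(s,S(535,207),(.106,-.018,.024))]
b=.02
pt_=[(t,PT(122,93),(.105,.06,b)),(t,PT(290,120),(.105,-.06,b)),(t,PT(225,537),(-.195,-.06,b)),(t,PT(57,511),(-.195,.06,b))]
ps=[(s,PS(44,308),(-.195,.06,b)),(s,PS(106,460),(-.195,-.06,b)),(s,PS(610,328),(.105,-.06,b))]
for n,o in(("lid",(top,sd,top+sd)),("press",(pt_,ps,pt_+ps))):
    for k in o:
        r=fitpose(k,[.5,.28 if n=="lid" else -.1,0]); print(n,r.x.round(4),r.fun.round(1).tolist())
    p=r.x
    if n=="lid":
        po=[rect(p,-.11,.11,.022,.01),rect(p,.08,.106,.018,.024)]; print("block",tf(p,(.093,0,.024)))
        draw(t,po,200,150,300,240,6,"pics/lt1.png");draw(s,po,240,150,340,210,7,"pics/ls1.png")
    else:
        po=[rect(p,-.195,.105,.06,.02),rect(p,-.03,.102,.03,.137),rect(p,-.02,.02,.02,.02+.024+.015)]
        draw(t,po,325,120,425,235,5,"pics/pt1.png");draw(s,po,300,190,420,275,6,"pics/ps1.png")
E
python3 - <<'E'
import cv2,numpy as np
a=[cv2.imread(f"pics/{n}1.png") for n in("lt","ls","pt","ps")]
a=[cv2.resize(i,(400,300)) for i in a]
cv2.imwrite("pics/all1.png",np.vstack([np.hstack(a[:2]),np.hstack(a[2:])]))
E
```

```text
lid [ 0.499   0.2858 -0.4077] [-0.0, 0.0, -0.1, 0.1, 0.1, 0.0, -0.1, -0.2]
lid [ 0.4979  0.2851 -0.413 ] [0.1, -0.3, -0.4, -0.1, -0.3, 0.7, 0.7, -0.2, -0.3, -0.5, 0.0, 0.1, 0.3, 0.4]
lid [ 0.4985  0.2857 -0.4094] [-0.0, 0.1, -0.1, 0.2, 0.2, 0.2, 0.0, -0.0, 0.2, -0.4, -0.3, -0.2, -0.2, 0.6, 0.8, -0.4, -0.2, -0.6, 0.1, -0.0, 0.4, 0.2]
block [np.float64(0.5837996373250635), np.float64(0.24867668454787373), 0.024]
press [ 0.5868 -0.1243 -0.1847] [0.0, -0.2, 0.1, -0.3, 0.2, 0.4, -0.3, 0.1]
press [ 0.5867 -0.1311 -0.186 ] [-0.7, -0.3, -0.1, 0.3, 1.5, -0.1]
press [ 0.5869 -0.1255 -0.1791] [0.2, -0.2, 0.2, -0.4, 0.9, 0.4, 0.3, 0.2, -1.4, -1.1, -0.6, -0.7, 0.6, -1.4]
```

View pics/all1.png

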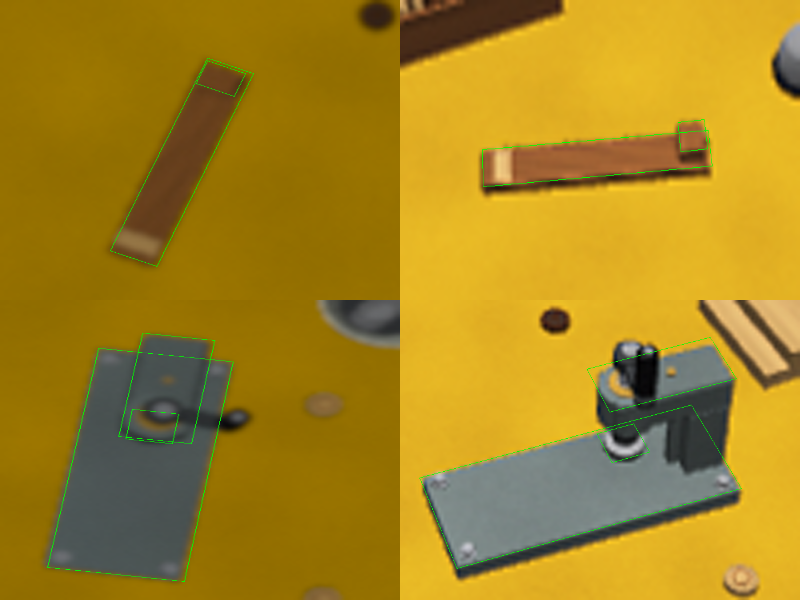

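```bash
cat > p.py <<'E'
from h import *
s=load("side0.npz");t=load("top0.npz")
PT=lambda x,y:un(x,y,325,120,5); PS=lambda x,y:un(x,y,300,190,6)
b=.02
pt_=[(t,PT(122,93),(.105,.06,b)),(t,PT(290,120),(.105,-.06,b)),(t,PT(225,537),(-.195,-.06,b)),(t,PT(57,511),(-.195,.06,b)),(t,PT(182,67),(.102,.03,.137)),(t,PT(261,77),(.102,-.03,.137))]
ps=[(s,PS(44,308),(-.195,.06,b)),(s,PS(106,460),(-.195,-.06,b)),(s,PS(610,328),(.105,-.06,b)),(s,PS(560,77),(.102,.03,.137)),(s,PS(600,132),(.102,-.03,.137))]
if __name__=="__main__":
    for k in(pt_,ps,pt_+ps):
        r=fitpose(k,[.58,-.1,-.15]); print(r.x.round(4),r.fun.round(1).tolist())
    # cranks
    for u,v,z in[(*PT(205,208),.19),(*PT(298,224),.226)]: print(pt(t,u,v,z),pt(t,u,v))
    P=cloud(t); a=P[155:180,355:395].reshape(-1,3)
    for zlo in(.15,.17,.19,.21): 
        m=a[(a[:,2]>zlo)&(a[:,2]<zlo+.02)]; print(zlo,len(m),m.mean(0).round(4))
    P=cloud(s); a=P[195:235,350:385].reshape(-1,3)
    for zlo in(.03,.05,.07,.09,.11,.13,.15,.17,.19,.21): 
        m=a[(a[:,2]>zlo)&(a[:,2]<zlo+.02)]; print(zlo,len(m),m.mean(0).round(4))
    p=r.x
    C=lambda x,y,R,z:[[x+R*np.cos(a),y+R*np.sin(a),z] for a in np.linspace(0,6.28,24)]
    po=[rect(p,-.195,.105,.06,.02),rect(p,-.195,.105,.06,.0),rect(p,0,.102,.03,.137),C(p[0],p[1],.03,.137),C(p[0],p[1],.02,.06),C(p[0],p[1],.02,.052)]
    draw(t,po,340,120,420,220,6,"pics/pt2.png");draw(s,po,300,190,420,275,6,"pics/ps2.png")
E
python3 p.py
```

```text
[ 0.5866 -0.1242 -0.1844] [-0.0, -0.2, 0.0, -0.2, 0.3, 0.5, -0.3, 0.2, -1.1, -0.6, 1.2, 0.2]
[ 0.5852 -0.1293 -0.1788] [-1.4, -0.1, -0.5, 0.4, 0.9, -0.5, -0.1, -1.5, 1.1, 1.1]
[ 0.5864 -0.1255 -0.18  ] [0.2, -0.1, 0.3, -0.3, 0.9, 0.5, 0.3, 0.4, -0.8, -0.6, 1.5, 0.2, -1.6, -1.0, -0.7, -0.6, 0.5, -1.3, -0.4, -2.3, 0.8, 0.3]
[ 0.58712703 -0.12385463  0.19      ] [ 0.58910252 -0.12495481  0.17866835]
[ 0.56950209 -0.17706357  0.226     ] [ 0.56899732 -0.17664857  0.22903372]
0.15 8 [ 0.5761 -0.1307  0.1683]
0.17 149 [ 0.5829 -0.1366  0.1768]
0.19 7 [ 0.5618 -0.1738  0.1996]
0.21 38 [ 0.5689 -0.1755  0.2238]
0.03 21 [ 0.6391 -0.1431  0.0411]
0.05 83 [ 0.5989 -0.1367  0.0616]
0.07 16 [ 0.5945 -0.1392  0.0764]
0.09 62 [ 0.5817 -0.1473  0.1029]
0.11 122 [ 0.588  -0.1499  0.1201]
0.13 189 [ 0.5997 -0.1342  0.1355]
0.15 19 [ 0.5716 -0.1548  0.1639]
0.17 92 [ 0.5759 -0.1505  0.1764]
0.19 37 [ 0.5667 -0.185   0.1999]
0.21 45 [ 0.568  -0.1823  0.2215]
```

```bash
sleep 1
```

```text
(no output)
```

View pics/pt2.png

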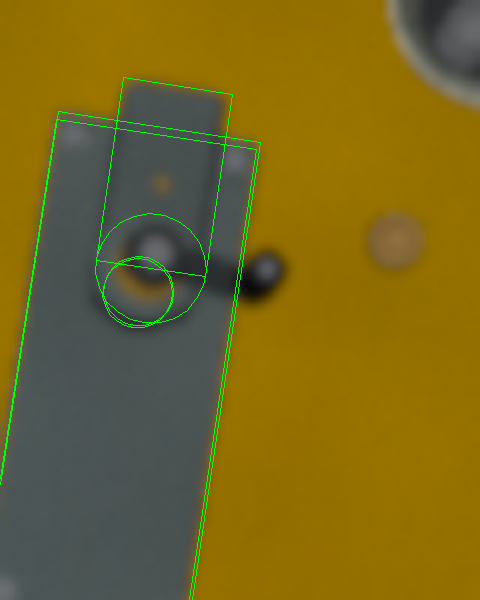

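View pics/ps2.png

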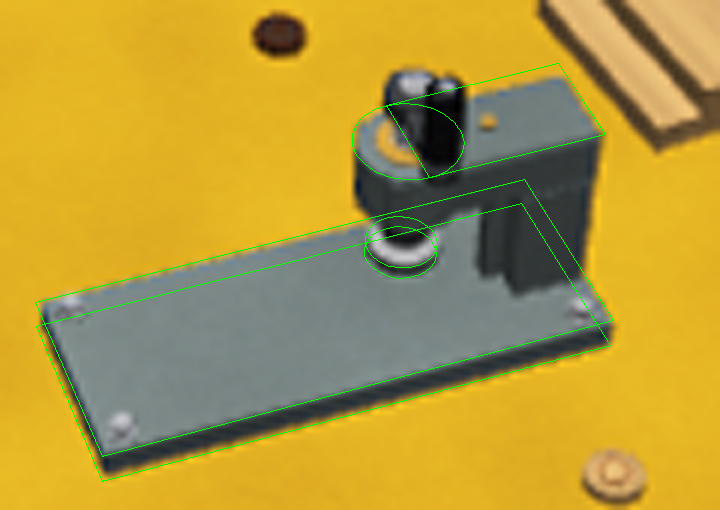

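The lid is the brown plank at (0.4985, 0.2857), yaw -23.5°, with its block at (0.584, 0.249). The press axis is about (0.5865, -0.125), yaw -10.4°, and the grip is 55.1 mm from the axis, which matches the description. I'll work out the approach next.

```bash
cat > m.py <<'E'
import numpy as np
from plant import robot
from scipy.spatial.transform import Rotation as Ro
def st():
    s=robot.get_state(); print("t",round(s["time_s"],2),"tcp",np.round(s["eef_pos"],4),"yawY",round(np.degrees(np.arctan2(s["orientation"][1][1],s["orientation"][0][1])),2),"F",np.round(s["contact_force"],1),"op",round(s["opening"],3)); return s
def to(x,y,z,yawY=None):
    s=st(); R=np.array(s["orientation"]); d=R.T@(np.array([x,y,z])-s["eef_pos"])*1000
    print("shift",d.round(1),"dist",np.linalg.norm(d).round(1))
    if yawY is not None:
        a=np.radians(yawY); Y=np.array([np.cos(a),np.sin(a),0]);Z=np.array([0,0,-1.]);X=np.cross(Y,Z)
        print("turn",np.degrees(Ro.from_matrix(R.T@np.c_[X,Y,Z]).as_rotvec()).round(2))
E
python3 -c "
from m import *
to(.502,.284,.28,66.6);to(.502,.284,.173,66.6)"
```

```text
t 0.1 tcp [0.1633 0.5772 0.404 ] yawY 74.2 F [-0.5 -0.5  0.8] op 0.993
shift [-405.7 -189.8  124.1] dist 464.8
turn [-0.06 -0.01  7.6 ]
t 0.1 tcp [0.1633 0.5772 0.404 ] yawY 74.2 F [-0.5 -0.5  0.8] op 0.993
shift [-405.8 -189.7  231.1] dist 504.0
turn [-0.06 -0.01  7.6 ]
```

```bash
python3 -m handwheel '[[[-45,-21,0],[0,0,0],-1],[[-90,-42,0],[0,0,0],-1],[[-135,-63,20],[0,0,2],-1],[[-180,-84,35],[0,0,4],-1],[[-225,-105,50],[0,0,6],-1],[[-270,-126,65],[0,0,7.6],-1],[[-315,-147,80],[0,0,7.6],-1],[[-360,-168,95],[0,0,7.6],-1],[[-400,-187,110],[0,0,7.6],-1],[[-406,-190,124],[0,0,7.6],-1]]' 40; python3 -m handwheel '[[[0,0,0],[0,0,0],-1],[[0,0,0],[0,0,0],-1]]'; python3 -c "
from m import *
to(.502,.284,.173,66.6)"
```

```text
time_s: 1.1
eef_pos: [0.5049, 0.2809, 0.2798]
orientation: [[-0.916, 0.4, 0.001], [0.4, 0.916, -0.0], [-0.001, -0.0, -1.0]]
contact_force: [-0.7, 0.4, 0.6]
opening: 0.996
time_s: 1.3
eef_pos: [0.5019, 0.284, 0.2804]
orientation: [[-0.918, 0.398, -0.002], [0.398, 0.918, -0.0], [0.001, -0.001, -1.0]]
contact_force: [-1.1, 0.1, 0.5]
opening: 0.996
t 1.3 tcp [0.5019 0.284  0.2804] yawY 66.56 F [-1.1  0.1  0.5] op 0.996
shift [ -0.2   0.2 107.4] dist 107.4
turn [-0.04 -0.08 -0.04]
```

```bash
python3 -m handwheel '[[[0,0,40],[0,0,0],-1],[[0,0,75],[0,0,0],-1],[[0,0,95],[0,0,0],-0.5],[[0,0,107],[0,0,0],-0.3],[[0,0,107],[0,0,0],-0.2]]'
python3 - <<'E'
from m import *;from h import *
st()
for n in("side","top"):
    c=robot.capture(n);np.savez(n+"1.npz",**c)
c=load("side1.npz");crop(c,240,130,340,210,7,"pics/g1.png")
E
```

```text
time_s: 1.8
eef_pos: [0.5013, 0.2847, 0.1731]
orientation: [[-0.918, 0.396, -0.001], [0.396, 0.918, -0.0], [0.001, -0.001, -1.0]]
contact_force: [1.2, -0.7, -1.0]
opening: 0.601
t 1.8 tcp [0.5013 0.2847 0.1731] yawY 66.68 F [ 1.2 -0.7 -1. ] op 0.601
```

View pics/g1.png

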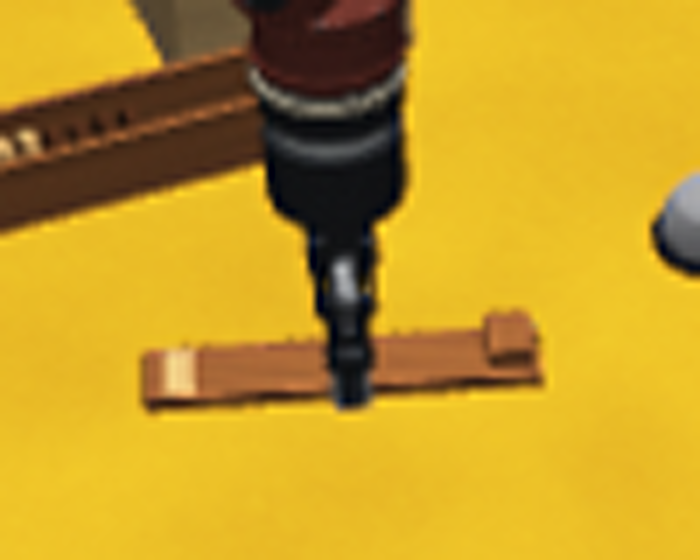

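The fingers straddle the lid at its middle, crop (350,375), and reach down to plank level. I'll close and lift.

```bash
python3 -m handwheel '[[[0,0,0],[0,0,0],0.2],[[0,0,0],[0,0,0],0.4],[[0,0,0],[0,0,0],1],[[0,0,0],[0,0,0],1],[[0,0,0],[0,0,0],1],[[0,0,0],[0,0,0],1]]' 40;python3 -m handwheel '[[[0,0,-30],[0,0,0],1],[[0,0,-60],[0,0,0],1],[[0,0,-80],[0,0,0],1],[[0,0,-80],[0,0,0],1]]'
python3 - <<'E'
from m import *;from h import *
st()
for n in("side","top"):
    c=robot.capture(n);np.savez(n+"2.npz",**c)
c=load("side2.npz");crop(c,240,110,340,190,7,"pics/g2.png")
E
```

```text
time_s: 2.5
eef_pos: [0.5031, 0.2845, 0.1759]
orientation: [[-0.918, 0.397, 0.003], [0.397, 0.918, 0.002], [-0.002, 0.003, -1.0]]
contact_force: [-2.0, 0.3, 6.6]
opening: 0.497
time_s: 2.9
eef_pos: [0.5037, 0.2844, 0.2581]
orientation: [[-0.918, 0.397, 0.006], [0.397, 0.918, 0.002], [-0.005, 0.004, -1.0]]
contact_force: [0.6, 0.8, -1.6]
opening: 0.495
t 2.9 tcp [0.5037 0.2844 0.2581] yawY 66.6 F [ 0.6  0.8 -1.6] op 0.495
```

View pics/g2.png

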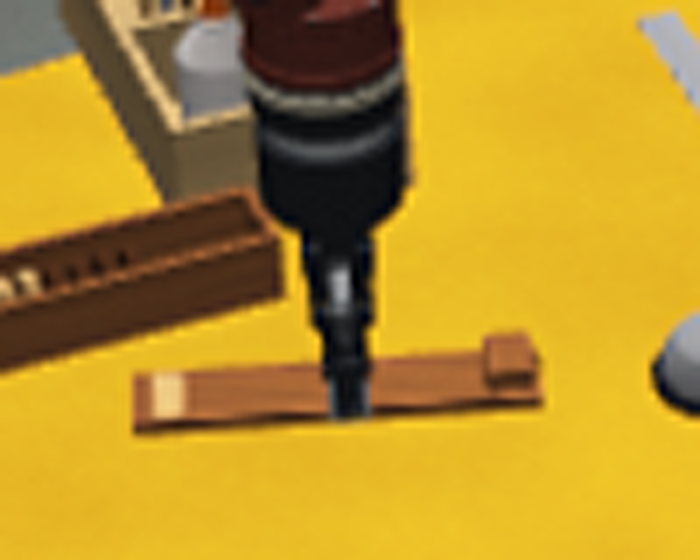

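The lid is held and nearly level in the crop, and the box stayed put. Next I'll carry it to a point in front of the press throat.

```bash
python3 -c "
from m import *
to(.431,-.0964,.258,79.55)"
```

```text
t 3.0 tcp [0.5025 0.284  0.2541] yawY 66.6 F [ 0.2  0.4 -1.4] op 0.499
shift [ -85.5 -377.5   -4.1] dist 387.1
turn [  0.04   0.06 -12.95]
```

```bash
python3 -m handwheel '[[[-5,-20,0],[0,0,-1],1],[[-14,-60,0],[0,0,-3],1],[[-25,-105,0],[0,0,-5],1],[[-36,-150,0],[0,0,-7],1],[[-47,-195,0],[0,0,-9],1],[[-58,-240,0],[0,0,-11],1],[[-68,-285,0],[0,0,-13],1],[[-78,-330,0],[0,0,-13],1],[[-84,-365,0],[0,0,-13],1],[[-86,-378,0],[0,0,-13],1]]';python3 -m handwheel '[[[0,0,0],[0,0,0],1],[[0,0,0],[0,0,0],1],[[0,0,0],[0,0,0],1]]'
python3 - <<'E'
from m import *;from h import *
to(.431,-.0964,.206,79.55)
for n in("side","top"):
    c=robot.capture(n);np.savez(n+"3.npz",**c)
c=load("side3.npz");crop(c,290,150,420,280,5,"pics/s3.png")
c=load("top3.npz");crop(c,310,130,410,260,5,"pics/t3.png")
E
```

```text
time_s: 4.0
eef_pos: [0.4299, -0.0996, 0.2524]
orientation: [[-0.983, 0.184, -0.002], [0.184, 0.983, 0.0], [0.002, -0.0, -1.0]]
contact_force: [-0.2, 0.6, -0.8]
opening: 0.497
time_s: 4.3
eef_pos: [0.4311, -0.0962, 0.2531]
orientation: [[-0.984, 0.18, -0.001], [0.18, 0.984, 0.001], [0.001, 0.001, -1.0]]
contact_force: [0.5, 0.8, -0.8]
opening: 0.495
t 4.3 tcp [ 0.4311 -0.0962  0.2531] yawY 79.66 F [ 0.5  0.8 -0.8] op 0.495
shift [ 0.  -0.3 47.1] dist 47.1
turn [ 0.04 -0.05  0.11]
```

View pics/s3.png

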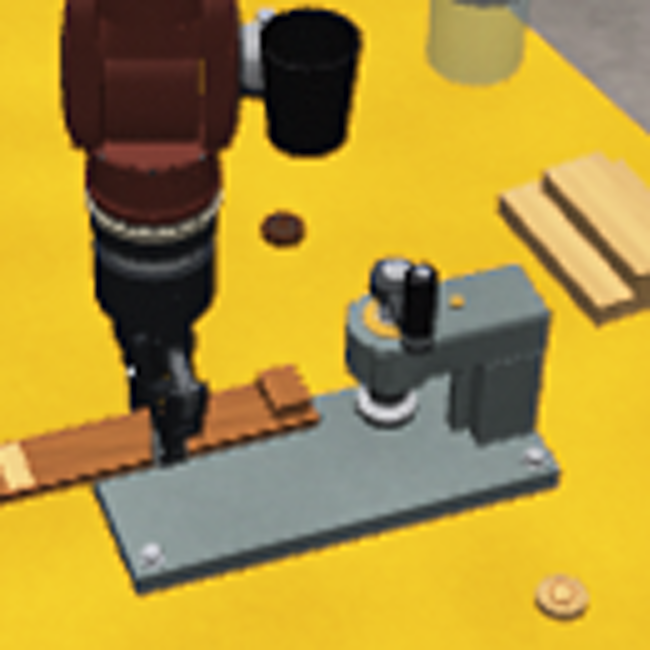

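View pics/t3.png

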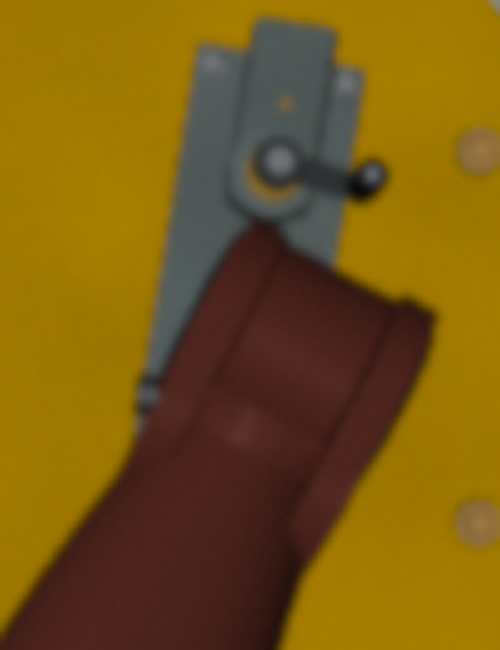

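```bash
python3 -m handwheel '[[[0,0,20],[0,0,0],1],[[0,0,40],[0,0,0],1],[[0,0,53],[0,0,0],1],[[0,0,53],[0,0,0],1],[[0,0,53],[0,0,0],1]]';python3 - <<'E'
from m import *;from h import *
to(.4998,-.109,.199,79.55)
for n in("side",):
    c=robot.capture(n);np.savez(n+"4.npz",**c)
c=load("side4.npz");crop(c,300,190,410,270,7,"pics/s4.png")
E
```

```text
time_s: 4.9
eef_pos: [0.4312, -0.0968, 0.201]
orientation: [[-0.984, 0.18, -0.0], [0.18, 0.984, 0.0], [0.0, 0.0, -1.0]]
contact_force: [0.7, -0.6, -0.7]
opening: 0.494
t 4.9 tcp [ 0.4312 -0.0968  0.201 ] yawY 79.63 F [ 0.7 -0.6 -0.7] op 0.494
shift [-69.7   0.4   2. ] dist 69.7
turn [ 0.01 -0.01  0.08]
```

View pics/s4.png

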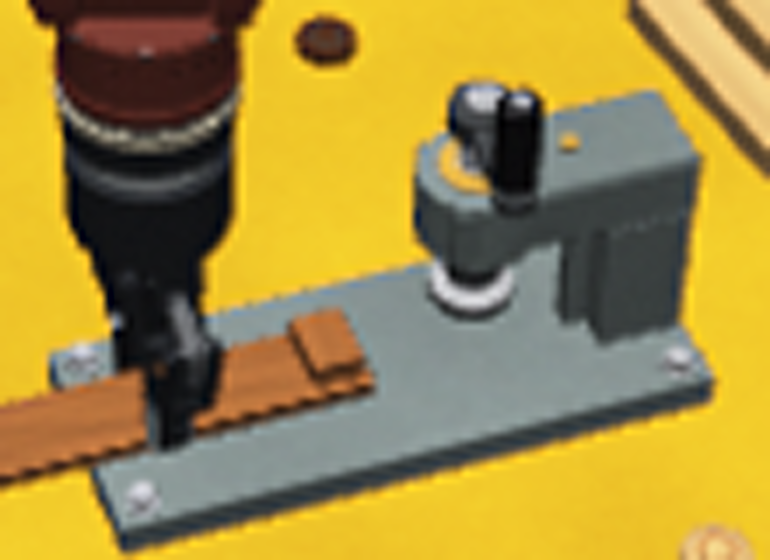

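Run:
```python
from h import *
c=load("side4.npz"); S=lambda x,y:un(x,y,300,190,7)
print(pt(c,*S(330,341),.048), "expected",.4312+.0869,-.0968-.016)
C=lambda x,y,R,z:[[x+R*np.cos(a),y+R*np.sin(a),z] for a in np.linspace(0,6.28,30)]
x,y=.5866,-.1255
draw(c,[C(x,y,.02,.054),C(x,y,.02,.062)],300,190,410,270,7,"pics/s4b.png")
# pad extremes in crop
for a in[(430,280),(513,280)]: print(pt(c,*S(*a),.06))
```

```text
[ 0.51593437 -0.11669931  0.048     ] expected 0.5181 -0.1128
[ 0.57175336 -0.11562743  0.06      ]
[ 0.60600082 -0.13510886  0.06      ]
```

View pics/s4b.png

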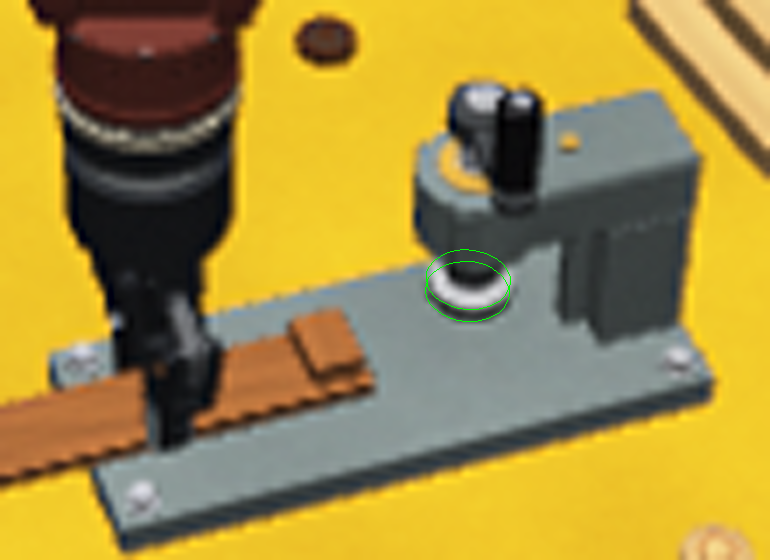

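```bash
python3 -m handwheel '[[[-20,1,0],[0,0,0],1],[[-40,1,0],[0,0,0],1],[[-60,1,0],[0,0,0],1],[[-71,1,0],[0,0,0],1],[[-71,1,0],[0,0,0],1],[[-71,1,0],[0,0,0],1]]';python3 - <<'E'
from m import *;from h import *
st()
for n in("side",):
    c=robot.capture(n);np.savez(n+"5.npz",**c)
c=load("side5.npz");crop(c,330,195,400,255,10,"pics/s5.png")
E
```

```text
time_s: 5.55
eef_pos: [0.5011, -0.1089, 0.2012]
orientation: [[-0.984, 0.18, 0.0], [0.18, 0.984, -0.0], [-0.0, -0.0, -1.0]]
contact_force: [-0.8, -0.5, -0.8]
opening: 0.493
t 5.55 tcp [ 0.5011 -0.1089  0.2012] yawY 79.61 F [-0.8 -0.5 -0.8] op 0.493
```

View pics/s5.png

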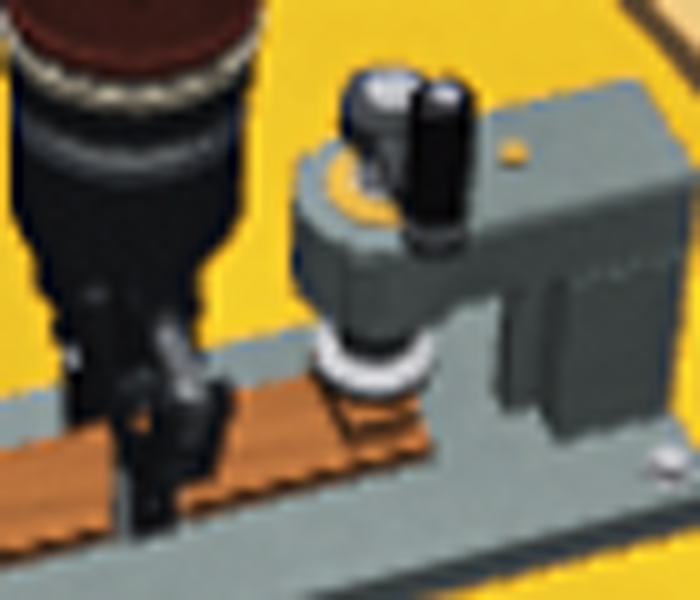

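```bash
python3 -m handwheel '[[[0,0,2],[0,0,0],1],[[0,0,4],[0,0,0],1],[[0,0,6],[0,0,0],1],[[0,0,6],[0,0,0],1]]';python3 - <<'E'
from m import *;from h import *
st()
for n in("side",):
    c=robot.capture(n);np.savez(n+"6.npz",**c)
c=load("side6.npz");
x,y,yaw=.588,-.1265,-.182
p=[x-.093*np.cos(yaw),y-.093*np.sin(yaw),yaw]
C=lambda x,y,R,z:[[x+R*np.cos(a),y+R*np.sin(a),z] for a in np.linspace(0,6.28,30)]
draw(c,[rect(p,.08,.106,.018,.044),rect(p,-.11,.11,.022,.03),C(x,y,.02,.056),C(x,y,.02,.064)],330,195,400,255,10,"pics/s6.png")
crop(c,330,195,400,255,10,"pics/s6b.png")
E
```

```text
time_s: 6.0
eef_pos: [0.5009, -0.1088, 0.1959]
orientation: [[-0.984, 0.181, -0.0], [0.181, 0.984, -0.0], [0.0, -0.0, -1.0]]
contact_force: [-6.5, 2.1, 14.1]
opening: 0.494
t 6.0 tcp [ 0.5009 -0.1088  0.1959] yawY 79.6 F [-6.5  2.1 14.1] op 0.494
```

View pics/s6.png

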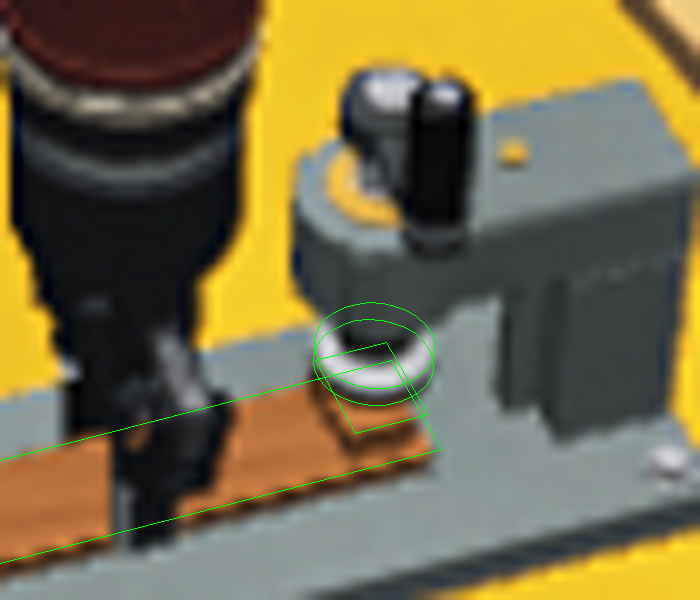

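View pics/s6b.png

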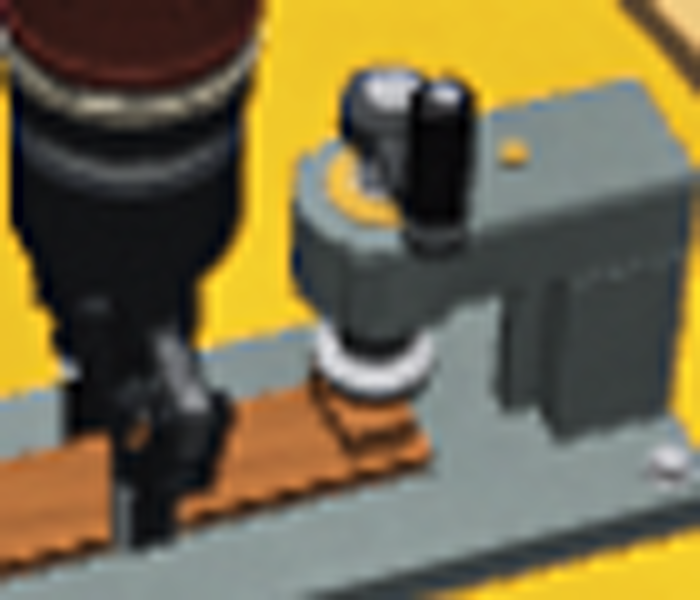

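Run:
```python
from h import *
c=load("side6.npz");S=lambda x,y:un(x,y,330,195,10)
y=-.182;R=np.array([[np.cos(y),np.sin(y)],[-np.sin(y),np.cos(y)]])
for a,b,z in[((432,458),(440,450),.03),((350,440),(356,433),.044),((352,440),(356,433),.044)]:
    d=(pt(c,*S(*a),z)-pt(c,*S(*b),z))[:2]; print("err in press frame mm",(R@d*1000).round(1))
```

```text
err in press frame mm [-4.  -2.5]
err in press frame mm [-3.1 -2.3]
err in press frame mm [-2.5 -2.5]
```

```bash
python3 -m handwheel '[[[0,0,-4],[0,0,0],1],[[-2,2,-4],[0,0,0],1],[[-2,2,-4],[0,0,0],1],[[-2,2,-2],[0,0,0],1],[[-2,2,0],[0,0,0],1],[[-2,2,0],[0,0,0],1]]';python3 -m handwheel '[[[0,0,-1],[0,0,0],0.3],[[0,0,-1],[0,0,0],-0.2],[[0,0,-1],[0,0,0],-0.5],[[0,0,-1],[0,0,0],-0.5]]'
python3 - <<'E'
from m import *;from h import *
st()
for n in("side",):
    c=robot.capture(n);np.savez(n+"7.npz",**c)
c=load("side7.npz");
x,y,yaw=.588,-.1265,-.182
p=[x-.093*np.cos(yaw),y-.093*np.sin(yaw),yaw]
draw(c,[rect(p,.08,.106,.018,.044),rect(p,-.11,.11,.022,.03)],330,195,400,255,10,"pics/s7.png")
E
```

```text
time_s: 6.65
eef_pos: [0.5035, -0.1073, 0.1959]
orientation: [[-0.984, 0.18, 0.0], [0.18, 0.984, -0.0], [-0.0, -0.0, -1.0]]
contact_force: [-6.9, 2.7, 15.8]
opening: 0.499
time_s: 7.05
eef_pos: [0.5034, -0.1073, 0.1954]
orientation: [[-0.984, 0.181, -0.0], [0.181, 0.984, 0.0], [0.0, 0.0, -1.0]]
contact_force: [-0.5, 0.3, -0.2]
opening: 0.748
t 7.05 tcp [ 0.5034 -0.1073  0.1954] yawY 79.6 F [-0.5  0.3 -0.2] op 0.748
```

View pics/s7.png

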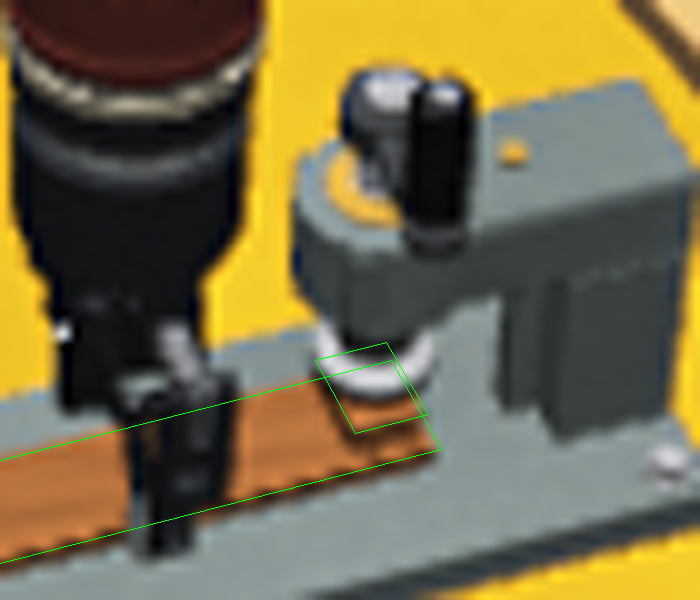

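```bash
python3 -m handwheel '[[[0,0,-30],[0,0,0],-0.5],[[0,0,-70],[0,0,0],-0.5],[[0,0,-115],[0,0,0],-0.5],[[0,0,-160],[0,0,0],-0.5],[[0,0,-210],[0,0,0],-0.5],[[0,0,-210],[0,0,0],-0.5]]'
python3 - <<'E'
from m import *;from h import *
to(.5693,-.1770,.40)
c=robot.capture("side");np.savez("side8.npz",**c)
S=lambda x,y:un(x,y,330,195,10)
print("grip top side",pt(c,*S(445,95),.229), "axis hub", [ (z,proj(c,[.588,-.1265,z]).round(1)) for z in(.16,.18,.2)], "seen",S(393,88))
C=lambda x,y,R,z:[[x+R*np.cos(a),y+R*np.sin(a),z] for a in np.linspace(0,6.28,30)]
draw(c,[C(.5693,-.1770,.011,.229),C(.5693,-.1770,.011,.181),C(.588,-.1265,.011,.177)],330,195,400,255,10,"pics/s8.png")
E
```

```text
time_s: 7.7
eef_pos: [0.5043, -0.1078, 0.413]
orientation: [[-0.984, 0.181, 0.009], [0.18, 0.984, -0.004], [-0.01, -0.003, -1.0]]
contact_force: [0.1, -0.7, -0.1]
opening: 0.75
t 7.7 tcp [ 0.5043 -0.1078  0.413 ] yawY 79.6 F [ 0.1 -0.7 -0.1] op 0.75
shift [-76.3 -56.3  13.9] dist 95.8
grip top side [ 0.56809486 -0.18163857  0.229     ] axis hub [(0.16, array([368.4, 207.8])), (0.18, array([368.8, 203.2])), (0.2, array([369.1, 198.5]))] seen (368.85, 203.35)
```

View pics/s8.png

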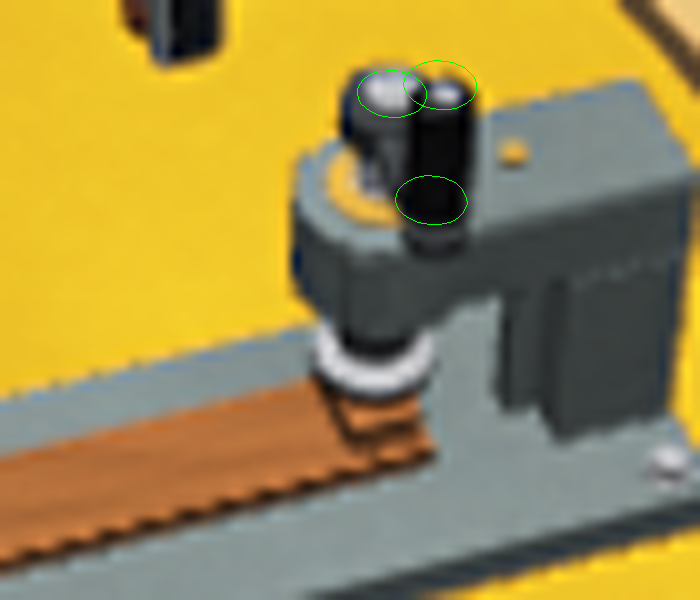

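```bash
python3 -c "
from m import *
to(.5695,-.1773,.42,79.6)"; python3 -m handwheel '[[[-30,-22,0],[0,0,0],-0.5],[[-60,-45,0],[0,0,0],-0.4],[[-76,-57,-8],[0,0,0],-0.3],[[-76,-57,-8],[0,0,0],-0.3],[[-76,-57,-8],[0,0,0],-0.3]]'; python3 -c "
from m import *
to(.5695,-.1773,.361,79.6)"
```

```text
t 7.75 tcp [ 0.5041 -0.1077  0.4094] yawY 79.6 F [ 0.2 -0.5 -0.5] op 0.747
shift [-76.9 -56.7 -10. ] dist 96.1
turn [-0.09  0.35 -0.  ]
time_s: 8.25
eef_pos: [0.5677, -0.177, 0.4122]
orientation: [[-0.984, 0.181, -0.002], [0.181, 0.984, 0.001], [0.002, 0.001, -1.0]]
contact_force: [0.7, 0.2, 0.5]
opening: 0.653
t 8.25 tcp [ 0.5677 -0.177   0.4122] yawY 79.58 F [0.7 0.2 0.5] op 0.653
shift [-2.   0.  51.2] dist 51.3
turn [ 0.06 -0.13 -0.02]
```

```bash
python3 -m handwheel '[[[-2,0,15],[0,0,0],-0.3],[[-2,0,30],[0,0,0],-0.3],[[-2,0,45],[0,0,0],-0.3],[[-2,0,51],[0,0,0],-0.3],[[-2,0,51],[0,0,0],-0.3]]'
python3 - <<'E'
from m import *;from h import *
to(.5695,-.1773,.361,79.6)
c=robot.capture("side");np.savez("side9.npz",**c)
crop(c,330,165,400,255,8,"pics/s9.png")
c=robot.capture("top");crop(c,320,120,420,220,6,"pics/t9.png")
E
```

```text
time_s: 8.75
eef_pos: [0.5694, -0.177, 0.3609]
orientation: [[-0.984, 0.18, -0.002], [0.18, 0.984, 0.001], [0.002, 0.001, -1.0]]
contact_force: [-0.1, 0.6, 0.4]
opening: 0.65
t 8.75 tcp [ 0.5694 -0.177   0.3609] yawY 79.61 F [-0.1  0.6  0.4] op 0.65
shift [-0.2 -0.2 -0.1] dist 0.3
turn [ 0.05 -0.13  0.01]
```

View pics/s9.png

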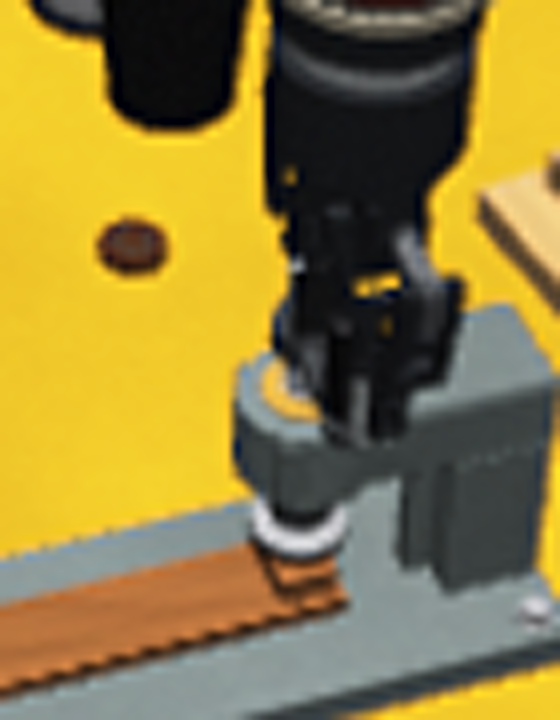

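```bash
python3 -m handwheel '[[[0,0,0],[0,0,0],0],[[0,0,0],[0,0,0],0.3],[[0,0,0],[0,0,0],1],[[0,0,0],[0,0,0],1],[[0,0,0],[0,0,0],1],[[0,0,0],[0,0,0],1],[[0,0,0],[0,0,0],1]]' 60
python3 - <<'E'
from m import *
s=st()
c=robot.capture("side");from h import *
crop(c,330,165,400,255,8,"pics/s10.png")
E
```

```text
time_s: 9.55
eef_pos: [0.57, -0.1776, 0.3634]
orientation: [[-0.984, 0.181, 0.001], [0.181, 0.984, -0.0], [-0.001, -0.0, -1.0]]
contact_force: [-0.7, 0.3, 5.4]
opening: 0.242
t 9.55 tcp [ 0.57   -0.1776  0.3634] yawY 79.6 F [-0.7  0.3  5.4] op 0.242
```

View pics/s10.png

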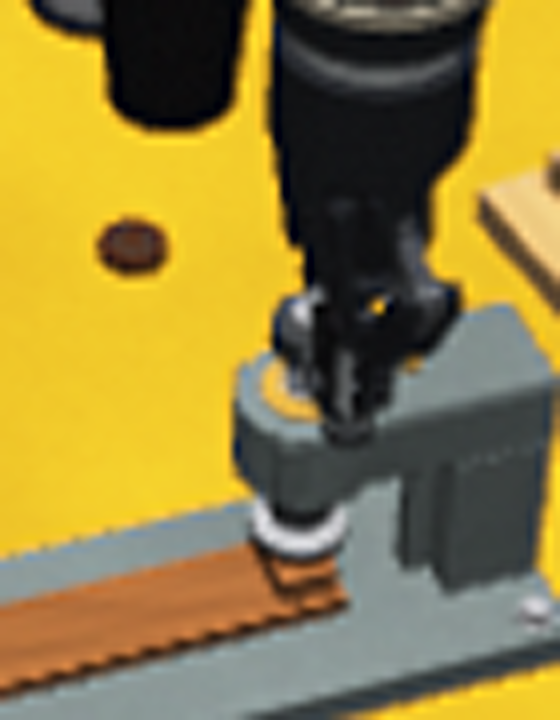

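```bash
cat > w.py <<'E'
import sys
from m import *
def wind(step,n=10,c=(.5868,-.1250),r=.055,th0=None,down=10.):
    s=st(); R=np.array(s["orientation"]);p=np.array(s["eef_pos"]);d=p[:2]-c
    th=np.arctan2(d[1],d[0]) if th0 is None else np.radians(th0)
    rr=np.hypot(*d); er=d/rr; et=np.array([er[1],-er[0]]) # clockwise
    F=np.array(s["contact_force"]); print("theta",np.degrees(th).round(1),"r",(rr*1000).round(1),"Frad",(F[:2]@er).round(1),"Fcw",(F[:2]@et).round(1))
    print([ (lambda q:[round(float(v),1) for v in R.T@q*1000])(np.array([r*(np.cos(th-k*np.radians(step))-np.cos(th)),r*(np.sin(th-k*np.radians(step))-np.sin(th)),-down/1000*k*step/360])) for k in range(1,n+1)])
E
python3 -c "
from w import *
wind(6)"
```

```text
t 9.6 tcp [ 0.57   -0.1775  0.3634] yawY 79.6 F [-0.7 -0.2  5.8] op 0.243
theta -107.7 r 55.2 Frad 0.4 Fcw 0.6
[[5.7, 1.0, 0.2], [11.2, 2.7, 0.3], [16.5, 4.8, 0.5], [21.6, 7.6, 0.6], [26.3, 10.8, 0.8], [30.7, 14.5, 1.0], [34.7, 18.7, 1.1], [38.2, 23.3, 1.3], [41.2, 28.2, 1.4], [43.7, 33.4, 1.6]]
```

```bash
python3 -m handwheel '[[[5.7,1,-1],[0,0,0],1],[[11.2,2.7,-1],[0,0,0],1],[[16.5,4.8,-1],[0,0,0],1],[[21.6,7.6,-1],[0,0,0],1],[[26.3,10.8,-1],[0,0,0],1],[[30.7,14.5,-1],[0,0,0],1],[[34.7,18.7,-0.5],[0,0,0],1],[[38.2,23.3,-0.5],[0,0,0],1],[[41.2,28.2,-0.5],[0,0,0],1],[[43.7,33.4,0],[0,0,0],1]]'; python3 -c "
from w import *
wind(12)"
```

```text
time_s: 10.6
eef_pos: [0.5336, -0.137, 0.3619]
orientation: [[-0.984, 0.181, 0.002], [0.181, 0.984, -0.001], [-0.003, -0.0, -1.0]]
contact_force: [10.1, -4.7, -6.5]
opening: 0.247
t 10.6 tcp [ 0.5336 -0.137   0.3619] yawY 79.58 F [10.1 -4.7 -6.5] op 0.247
theta -167.2 r 54.5 Frad -8.9 Fcw -6.8
[[3.4, 11.0, 0.3], [4.4, 22.4, 0.6], [3.1, 33.9, 1.0], [-0.6, 44.7, 1.3], [-6.5, 54.6, 1.7], [-14.3, 63.0, 2.0], [-23.7, 69.7, 2.4], [-34.3, 74.2, 2.7], [-45.6, 76.4, 3.1], [-57.1, 76.3, 3.5]]
```

```bash
python3 -m handwheel '[[[2.8,11,1.5],[0,0,0],1],[[3.6,22.4,2],[0,0,0],1],[[2.4,33.9,2.5],[0,0,0],1],[[-1.2,44.7,3],[0,0,0],1],[[-7,54.6,3.3],[0,0,0],1],[[-15,63,3.6],[0,0,0],1],[[-24.4,69.7,4],[0,0,0],1],[[-35,74.2,4.3],[0,0,0],1],[[-46.3,76.4,4.6],[0,0,0],1],[[-57.8,76.3,5],[0,0,0],1]]'; python3 -c "
from w import *
wind(12)"
```

```text
time_s: 11.6
eef_pos: [0.6035, -0.0723, 0.3584]
orientation: [[-0.984, 0.181, -0.001], [0.181, 0.984, -0.001], [0.001, -0.001, -1.0]]
contact_force: [-7.6, -4.2, 10.3]
opening: 0.242
t 11.6 tcp [ 0.6035 -0.0723  0.3584] yawY 79.59 F [-7.6 -4.2 10.3] op 0.242
theta 72.5 r 55.3 Frad -6.3 Fcw -5.9
[[-11.2, -2.6, 0.3], [-21.6, -7.5, 0.7], [-30.8, -14.4, 1.0], [-38.3, -23.1, 1.3], [-43.9, -33.2, 1.7], [-47.2, -44.2, 2.0], [-48.2, -55.6, 2.4], [-46.8, -67.1, 2.7], [-43.0, -77.9, 3.1], [-37.0, -87.8, 3.4]]
```

```bash
python3 -m handwheel '[[[-11.2,-3,-0.7],[0,0,0],1],[[-21.6,-8,-0.3],[0,0,0],1],[[-30.8,-15,0],[0,0,0],1],[[-38.3,-23.6,0.3],[0,0,0],1],[[-43.9,-33.7,0.7],[0,0,0],1],[[-47.2,-44.7,1],[0,0,0],1],[[-48.2,-56,1.4],[0,0,0],1],[[-46.8,-67.5,1.7],[0,0,0],1],[[-43,-78.3,2.1],[0,0,0],1],[[-37,-88.3,2.4],[0,0,0],1]]'; python3 -c "
from w import *
wind(6)
c=robot.capture('side')
from h import *
np.savez('side11.npz',**c)
crop(c,330,165,400,255,8,'pics/s11.png')"
```

```text
time_s: 12.6
eef_pos: [0.6248, -0.166, 0.3552]
orientation: [[-0.984, 0.18, 0.003], [0.18, 0.984, 0.0], [-0.003, 0.001, -1.0]]
contact_force: [7.5, 2.2, -1.1]
opening: 0.241
t 12.6 tcp [ 0.6248 -0.166   0.3552] yawY 79.63 F [ 7.5  2.2 -1.1] op 0.241
theta -47.1 r 55.9 Frad 3.5 Fcw -7.0
[[3.7, -4.4, 0.2], [7.8, -8.4, 0.3], [12.3, -12.0, 0.4], [17.2, -15.1, 0.6], [22.4, -17.6, 0.7], [27.8, -19.6, 0.9], [33.3, -21.0, 1.0], [39.0, -21.9, 1.2], [44.8, -22.1, 1.3], [50.5, -21.7, 1.5]]
```

View pics/s11.png

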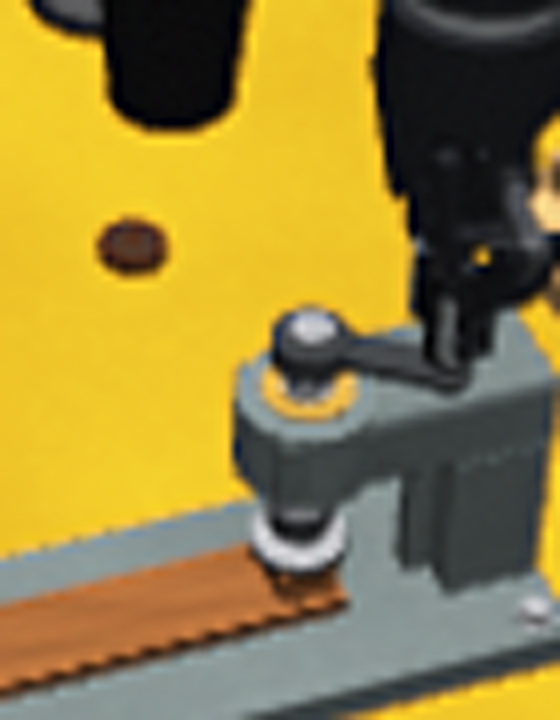

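```bash
python3 -m handwheel '[[[3.7,-4.4,0.2],[0,0,0],1],[[7.8,-8.4,0.3],[0,0,0],1],[[12.3,-12,0.4],[0,0,0],1],[[17.2,-15.1,0.6],[0,0,0],1],[[22.4,-17.6,0.7],[0,0,0],1],[[27.8,-19.6,0.9],[0,0,0],1],[[33.3,-21,1],[0,0,0],1],[[39,-21.9,1.2],[0,0,0],1],[[44.8,-22.1,1.3],[0,0,0],1],[[50.5,-21.7,1.5],[0,0,0],1]]'; python3 -c "
from w import *
wind(4,c=(.5873,-.1250))
c=robot.capture('side')
from h import *
np.savez('side12.npz',**c)
crop(c,350,215,390,245,18,'pics/s12.png')"
```

```text
time_s: 13.65
eef_pos: [0.5707, -0.1779, 0.3535]
orientation: [[-0.984, 0.181, 0.002], [0.181, 0.984, -0.0], [-0.002, 0.0, -1.0]]
contact_force: [6.1, -0.7, -2.1]
opening: 0.238
t 13.65 tcp [ 0.5707 -0.1779  0.3535] yawY 79.6 F [ 6.1 -0.7 -2.1] op 0.238
theta -107.4 r 55.4 Frad -1.2 Fcw -6.0
[[3.8, 0.6, 0.1], [7.5, 1.5, 0.2], [11.2, 2.6, 0.3], [14.8, 4.0, 0.4], [18.3, 5.6, 0.5], [21.6, 7.4, 0.6], [24.9, 9.5, 0.7], [27.9, 11.8, 0.8], [30.8, 14.3, 1.0], [33.5, 17.1, 1.1]]
```

View pics/s12.png

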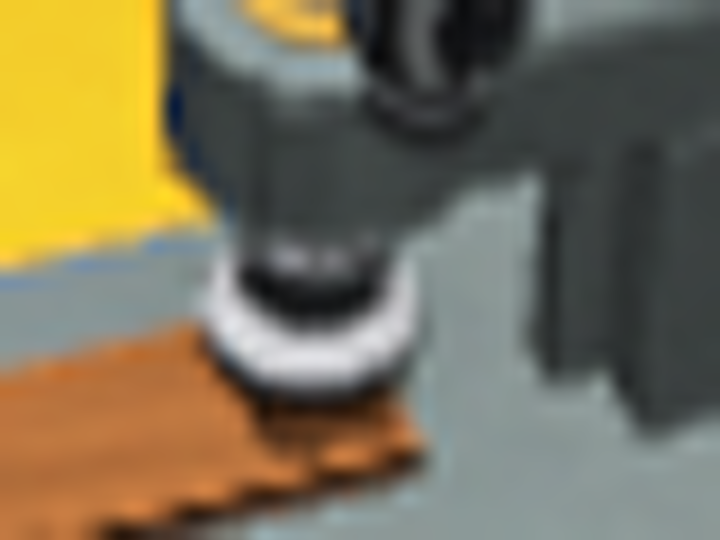

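```bash
python3 -m handwheel '[[[3.8,0.6,0],[0,0,0],1],[[7.5,1.5,0],[0,0,0],1],[[11.2,2.6,0.1],[0,0,0],1],[[14.8,4,0.2],[0,0,0],1],[[18.3,5.6,0.3],[0,0,0],1]]'; python3 -c "
from w import *
wind(4,5,c=(.5873,-.1250))"
```

```text
time_s: 14.2
eef_pos: [0.5539, -0.169, 0.353]
orientation: [[-0.984, 0.18, 0.001], [0.18, 0.984, 0.0], [-0.001, 0.0, -1.0]]
contact_force: [8.5, -0.4, -4.1]
opening: 0.242
t 14.2 tcp [ 0.5539 -0.169   0.353 ] yawY 79.6 F [ 8.5 -0.4 -4.1] op 0.242
theta -127.2 r 55.3 Frad -4.8 Fcw -6.9
[[3.4, 1.8, 0.1], [6.6, 3.9, 0.2], [9.7, 6.2, 0.3], [12.6, 8.7, 0.4], [15.3, 11.4, 0.5]]
```

```bash
python3 -m handwheel '[[[3.2,2,0.4],[0,0,0],1],[[6.4,4.1,0.6],[0,0,0],1],[[9.4,6.4,0.7],[0,0,0],1],[[12.3,8.9,0.8],[0,0,0],1],[[15,11.6,1],[0,0,0],1]]'; python3 -c "
from w import *
wind(4,5,c=(.5873,-.1250))
c=robot.capture('side')
from h import *
np.savez('side13.npz',**c)
crop(c,350,215,390,245,18,'pics/s13.png')"
```

```text
time_s: 14.7
eef_pos: [0.5413, -0.1552, 0.3524]
orientation: [[-0.984, 0.181, 0.002], [0.181, 0.984, -0.001], [-0.002, -0.001, -1.0]]
contact_force: [7.9, -2.7, -2.2]
opening: 0.237
t 14.7 tcp [ 0.5413 -0.1552  0.3524] yawY 79.59 F [ 7.9 -2.7 -2.2] op 0.237
theta -146.7 r 55.0 Frad -5.1 Fcw -6.6
[[2.6, 2.9, 0.1], [4.9, 5.9, 0.2], [7.0, 9.1, 0.3], [8.9, 12.4, 0.4], [10.6, 15.9, 0.5]]
```

View pics/s13.png

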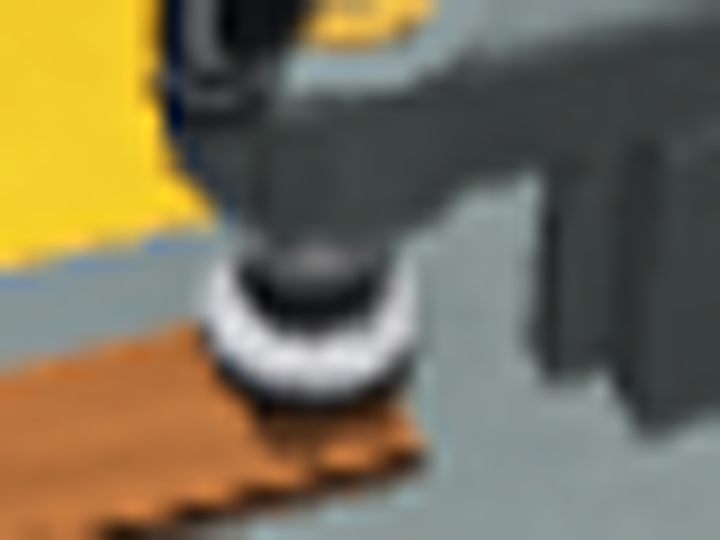

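```bash
python3 -m handwheel '[[[2.4,2.9,0.3],[0,0,0],1],[[4.7,5.9,0.4],[0,0,0],1],[[6.8,9.1,0.5],[0,0,0],1],[[8.6,12.4,0.6],[0,0,0],1],[[10.2,15.9,0.7],[0,0,0],1]]'; python3 -c "
from w import *
wind(4,5,c=(.5873,-.1250))"
```

```text
time_s: 15.25
eef_pos: [0.5341, -0.1379, 0.3519]
orientation: [[-0.983, 0.181, 0.002], [0.181, 0.983, -0.002], [-0.002, -0.001, -1.0]]
contact_force: [5.3, -5.7, -2.2]
opening: 0.244
t 15.25 tcp [ 0.5341 -0.1379  0.3519] yawY 79.57 F [ 5.3 -5.7 -2.2] op 0.244
theta -166.3 r 54.7 Frad -3.8 Fcw -6.8
[[1.4, 3.6, 0.1], [2.6, 7.2, 0.2], [3.6, 10.9, 0.3], [4.3, 14.7, 0.4], [4.7, 18.5, 0.5]]
```

```bash
python3 -m handwheel '[[[1.3,3.6,0.2],[0,0,0],1],[[2.4,7.2,0.3],[0,0,0],1],[[3.3,10.9,0.4],[0,0,0],1],[[4,14.7,0.5],[0,0,0],1],[[4.4,18.5,0.7],[0,0,0],1]]'; python3 -c "
from w import *
wind(4,5,c=(.5873,-.1250))"
```

```text
time_s: 15.75
eef_pos: [0.5331, -0.1193, 0.3514]
orientation: [[-0.983, 0.181, 0.001], [0.181, 0.983, -0.003], [-0.002, -0.003, -1.0]]
contact_force: [3.2, -8.6, -0.6]
opening: 0.242
t 15.75 tcp [ 0.5331 -0.1193  0.3514] yawY 79.55 F [ 3.2 -8.6 -0.6] op 0.242
theta 174.0 r 54.5 Frad -4.1 Fcw -8.2
[[0.2, 3.8, 0.1], [0.1, 7.7, 0.2], [-0.3, 11.5, 0.3], [-1.0, 15.3, 0.4], [-1.9, 19.0, 0.5]]
```

```bash
python3 -m handwheel '[[[0.1,2,0.1],[0,0,0],1],[[0.1,4,0.1],[0,0,0],1],[[0,6,0.2],[0,0,0],1],[[0,7.7,0.2],[0,0,0],1]]'; python3 -c "
from w import *
wind(4,5,c=(.5873,-.1250))"
```

```text
time_s: 16.15
eef_pos: [0.5344, -0.112, 0.3512]
orientation: [[-0.983, 0.182, 0.001], [0.182, 0.983, -0.004], [-0.001, -0.003, -1.0]]
contact_force: [2.7, -9.8, -1.4]
opening: 0.243
t 16.15 tcp [ 0.5344 -0.112   0.3512] yawY 79.53 F [ 2.7 -9.8 -1.4] op 0.243
theta 166.2 r 54.5 Frad -4.9 Fcw -8.9
[[-0.4, 3.8, 0.1], [-1.0, 7.6, 0.2], [-1.9, 11.3, 0.3], [-3.0, 15.0, 0.4], [-4.4, 18.6, 0.5]]
```

```bash
python3 -m handwheel '[[[-0.2,2,0.1],[0,0,0],1],[[-0.5,4,0.1],[0,0,0],1],[[-0.8,6,0.2],[0,0,0],1],[[-1.1,7.6,0.3],[0,0,0],1]]'; python3 -c "
from w import *
wind(4,5,c=(.5873,-.1250))"
```

```text
time_s: 16.55
eef_pos: [0.5367, -0.1048, 0.351]
orientation: [[-0.983, 0.182, 0.0], [0.182, 0.983, -0.004], [-0.001, -0.004, -1.0]]
contact_force: [0.3, -10.4, 1.3]
opening: 0.237
t 16.55 tcp [ 0.5367 -0.1048  0.351 ] yawY 79.52 F [  0.3 -10.4   1.3] op 0.237
theta 158.3 r 54.5 Frad -4.2 Fcw -9.5
[[-0.9, 3.7, 0.1], [-2.0, 7.4, 0.2], [-3.4, 11.0, 0.3], [-5.0, 14.5, 0.4], [-6.9, 17.8, 0.5]]
```

```bash
python3 -m handwheel '[[[-0.4,2,0.1],[0,0,0],1],[[-1,4,0.1],[0,0,0],1],[[-1.6,6,0.2],[0,0,0],1],[[-2.1,7.4,0.2],[0,0,0],1]]'; python3 -c "
from w import *
wind(4,5,c=(.5873,-.1250))"
```

```text
time_s: 16.95
eef_pos: [0.54, -0.098, 0.3508]
orientation: [[-0.983, 0.182, -0.0], [0.182, 0.983, -0.004], [-0.001, -0.004, -1.0]]
contact_force: [-0.8, -11.7, 2.0]
opening: 0.239
t 16.95 tcp [ 0.54   -0.098   0.3508] yawY 79.51 F [ -0.8 -11.7   2. ] op 0.239
theta 150.3 r 54.5 Frad -5.1 Fcw -10.5
[[-1.4, 3.6, 0.1], [-3.0, 7.1, 0.2], [-4.9, 10.4, 0.3], [-7.0, 13.6, 0.4], [-9.3, 16.7, 0.5]]
```

Tangential force has gone from about 6.6 N unloaded to 10.5 N, which puts roughly 135 N on the foot. The 42° wound since first touch agrees with that. I'll relax the arm's lead, then release.

```bash
python3 -m handwheel '[[[0,-0.5,0],[0,0,0],1],[[0,-1.1,0],[0,0,0],1],[[0,-1.1,0],[0,0,0],1]]'; python3 -c "
from w import *
wind(4,1,c=(.5873,-.1250))"
```

```text
time_s: 17.25
eef_pos: [0.5398, -0.0985, 0.3508]
orientation: [[-0.983, 0.181, 0.001], [0.181, 0.983, -0.002], [-0.001, -0.002, -1.0]]
contact_force: [1.7, -6.5, 2.3]
opening: 0.238
t 17.25 tcp [ 0.5398 -0.0985  0.3508] yawY 79.55 F [ 1.7 -6.5  2.3] op 0.238
theta 150.8 r 54.4 Frad -4.6 Fcw -4.9
[[-1.4, 3.6, 0.1]]
```

```bash
python3 -m handwheel '[[[0,-0.6,0],[0,0,0],1],[[0,-0.6,0],[0,0,0],0.4],[[0,-0.6,0],[0,0,0],0.2],[[0,-0.6,0],[0,0,0],0],[[0,-0.6,0],[0,0,0],-0.2],[[0,-0.6,0],[0,0,0],-0.3]]'; python3 -c "
from w import *
wind(4,1,c=(.5873,-.1250))
c=robot.capture('side')
from h import *
np.savez('side14.npz',**c)
crop(c,320,165,400,255,6,'pics/s14.png')"
```

```text
time_s: 17.85
eef_pos: [0.5395, -0.0982, 0.3502]
orientation: [[-0.984, 0.18, -0.0], [0.18, 0.984, 0.0], [0.0, 0.0, -1.0]]
contact_force: [-0.3, 0.5, -0.4]
opening: 0.649
t 17.85 tcp [ 0.5395 -0.0982  0.3502] yawY 79.61 F [-0.3  0.5 -0.4] op 0.649
theta 150.8 r 54.8 Frad 0.5 Fcw 0.3
[[-1.4, 3.6, 0.1]]
```

View pics/s14.png

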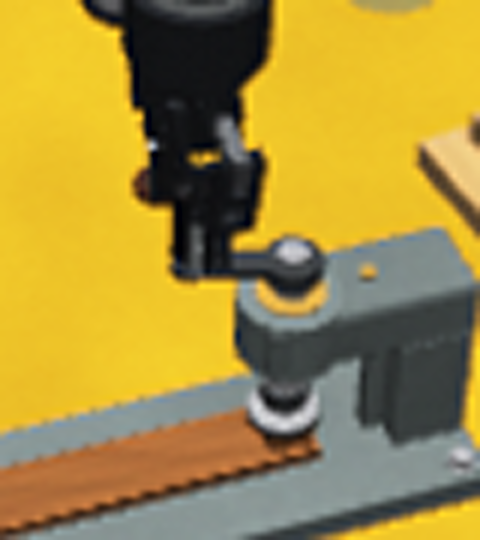

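The grip is free between open fingers at crop (200,240), and contact forces are near zero. I'll go straight up.

```bash
python3 -m handwheel '[[[0,0,-15],[0,0,0],-0.3],[[0,0,-35],[0,0,0],-0.3],[[0,0,-60],[0,0,0],-0.3],[[0,0,-90],[0,0,0],-0.3],[[0,0,-90],[0,0,0],-0.3],[[0,0,-90],[0,0,0],-0.3]]'
python3 - <<'E'
from m import *;from h import *
st()
c=robot.capture("side");np.savez("side15.npz",**c)
cv2.imwrite("pics/full15.png",c["color"][:,:,::-1])
x,y,yaw=.588,-.1265,-.182
p=[x-.093*np.cos(yaw),y-.093*np.sin(yaw),yaw]
C=lambda x,y,R,z:[[x+R*np.cos(a),y+R*np.sin(a),z] for a in np.linspace(0,6.28,30)]
draw(c,[rect(p,-.11,.11,.022,.03),C(x,y,.02,.044)],330,195,400,255,10,"pics/s15.png")
E
```

```text
time_s: 18.5
eef_pos: [0.5397, -0.0985, 0.4419]
orientation: [[-0.984, 0.181, 0.002], [0.181, 0.984, -0.001], [-0.002, -0.0, -1.0]]
contact_force: [-0.3, 0.5, -0.2]
opening: 0.655
t 18.5 tcp [ 0.5397 -0.0985  0.4419] yawY 79.6 F [-0.3  0.5 -0.2] op 0.655
```

View pics/s15.png

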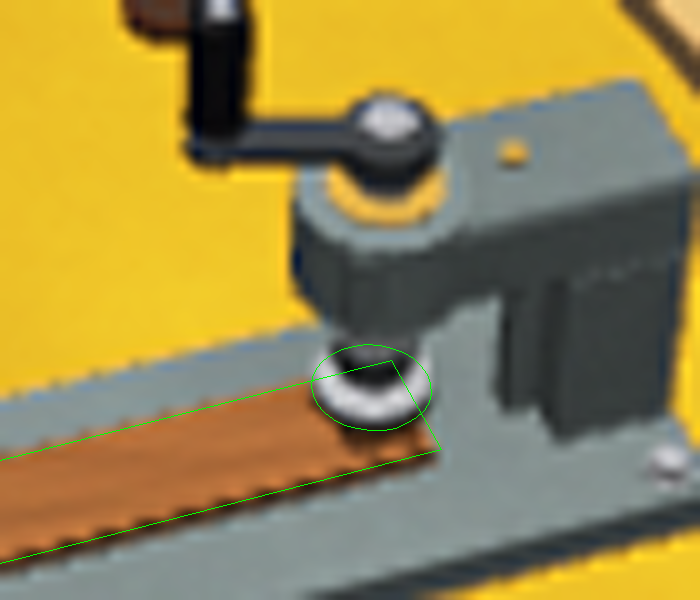

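View pics/full15.png

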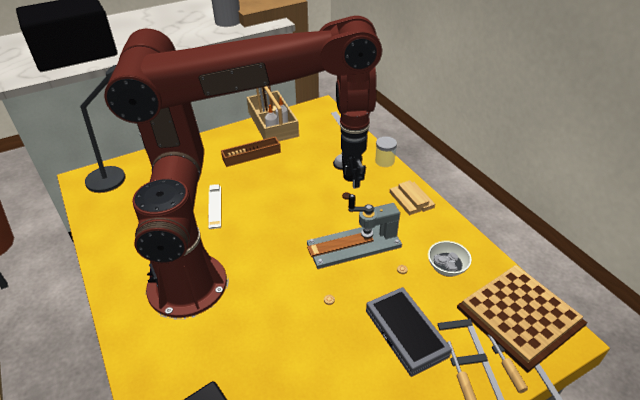

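The lid lies flat with its block under the pad at crop (372,400), matching the overlay within about 2 mm. The gripper is clear and the bystanders haven't moved. Handing in.

```bash
python3 -c "
from plant import robot
print(robot.sign_off())"
```

```text
the job is handed in; nothing more can be done
None
```

The lid is clamped in the press, and I handed the job in at 18.5 s of the 72 s allowed. No verdict came back.

**What I did:**
- I laid the lid flat on the bed with its block under the raised foot and let go of it.
- I then took the crank grip and wound the foot down clockwise about 1.3 turns without letting go.
- Finally I eased off the arm's push, opened the gripper and lifted clear.

**Last checks:**
- **Clamping force:** this is an estimate, about 135 N. The sideways force to turn the crank rose from about 6.6 N to 10.5 N. The roughly 42° wound after first touch suggests up to about 170 N. Both are within 80–220 N, but the foot force itself can't be measured directly.
- **Position:** in the final side picture, the lid and foot match the expected outline within about 2 mm.
- **Clear of contact:** the force on the tool is about zero, and the other things on the ledge look unmoved in the side view.

**Disagreement:** the two cameras differed by 2–5 mm on the press position. I centred the block mainly on the foot as seen by the side camera, partly averaged with the arm's own position reading. I didn't take a final picture with the top camera.

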